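# Close the gasket tin with its twist lid

### The job

Close the green gasket tin with its green lid. Set the lid level on the neck with its wooden handle pointing along the tin's two red marks, then turn it back (anticlockwise from above) about 50 degrees so that it drops into the thread start, then tighten it clockwise until it stops with the handle along the red marks again, and let go. Leave the white sugar-pot lid where it lies.

Things in the scene. Friction and masses are not known exactly. Their poses are not given: they have to be found in the camera images.
- lid_grip (a point): Loose green lid, about 120 g, 74 mm across, lying right way up; straight dark wooden bar handle on top: 50 mm long (x), 16 wide (y, pinch here), 32 high, red dash at each end. Point: on the axis inside the bar, 10 mm below its top, 22 above the lid's flat top, 40 above its lower edge. z up. Inside, below each bar end, a lug 36 degrees wide, 4 mm high, flush with the lower edge. Same after a half turn.
- tin: Open green tin, 72 mm across, steel neck, fixed in a square wooden holder (110 x 110 x 25 mm) that is fixed to the shelf. Origin: centre of the holder's underside. z up, x along the two red marks on holder and tin; same after a half turn. Neck rim at z = 82 mm. Lid with its bar along x, lugs resting on the tabs: lid_grip at z = 118 mm. Dropped onto the rim: lid_grip at z = 108.
- tin_neck (a point): On the tin's axis, 78 mm up, level with the top of the neck's two tabs (62 mm across, 4 thick); axes as the tin's. Between the tabs are two 64 degree notches centred 50 degrees anticlockwise from x, seen from above. With the bar 36 to 64 degrees anticlockwise of x the lugs pass down; then the lid turns only clockwise under the tabs to a stop about 4 degrees past x. Play 3 mm sideways, 2 mm in height.
- sugar_lid_mid (a point): Bystander: loose round white ceramic lid of the sugar pot, 84 mm across, 42 mm high, with a round knob; this point is on its axis half-way up.
Not all that is in view belongs to the job. Leave any pink or purple look-alike of the part that bears lid_grip alone.

How it is judged:
On the way, in this order (a step that is already met when the one before it is completed fails the run):
1. the green lid sits level on top of the tin's tabs (within 2 to 3 mm of its resting height), centred within 8 mm, handle within 20 degrees of the red marks (horizontal distance between lid_grip and tin below 0.008 m and z of lid_grip in the frame of tin between 0.115 and 0.1205 m and angle between lid_grip's own z axis and vertical below 0.12 rad and angle between the x axis of lid_grip and the x axis of tin, either way round below 0.35 rad), for 0.1 s.
2. turned back 30 to 70 degrees from the marks, the lid has dropped into the notches (horizontal distance between lid_grip and tin below 0.008 m and z of lid_grip in the frame of tin below 0.112 m and angle between lid_grip's own z axis and vertical below 0.15 rad and angle between the x axis of lid_grip and the x axis of tin, either way round between 0.52 and 1.22 rad), for 0.1 s.
At the end, for the whole second after the job is handed in: The green lid is down on the tin's rim (within 4 mm in height, 8 mm sideways), level within about 6 degrees, lugs under the tabs with the handle within 14 degrees of the red marks, released; the sugar-pot lid is within 20 mm of where it lay (horizontal distance between lid_grip and tin below 0.008 m and z of lid_grip in the frame of tin between 0.104 and 0.112 m and angle between lid_grip's own z axis and vertical below 0.1 rad and angle between the x axis of lid_grip and the x axis of tin, either way round below 0.25 rad and distance of sugar_lid_mid from where it was at the start of the episode below 0.02 m); the robot touches nothing.
It fails at once if the white sugar-pot lid is moved more than 20 mm (distance of sugar_lid_mid from where it was at the start of the episode above 0.02 m).
It also fails if it takes over 51 s, if anything falls off the work surface, if the arm or the gripper's body presses on something with over 40 N, if the wrist force passes 120 N, or if a joint passes its speed limit or range.

### The arm

A 6-joint arm with a two-finger parallel gripper is mounted at the origin on the work surface. World frame = base frame: x ahead of the robot, y to its left, z up, the work surface at z = 0. Lengths are in m, angles in rad, forces in N, time in s.
With the tool pointing down it reaches from about 0.35 to 1 m from the base axis. Payload 7.1 kg.
Tool frame: the origin (TCP) lies at the very end of the fingers, on their centre line; the grasp point (between the pads) lies 19 mm behind it (r.pinch_z is the distance from the TCP to the grasp point, in m); z points along the fingers, y is the line along which they close (so a half turn about z gives the same grasp; the last joint's range is limited). The gripper opens to 85 mm and grips with 20 to 120 N. Pads are 22 mm wide; open, the fingers measure 114 mm over their backs; the gripper's body (76 mm by 85 mm) begins 54 mm behind the grasp point. The pads swing forward as they close: fully open they stand 13 mm farther back than shut.
Start: joints at [-1.342, 0.423, 1.63, -0, 1.089, -0.019], TCP at [0.153, -0.606, 0.192] pointing down, gripper open.
Joint ranges: [-3, 3], [-0.9, 2.11], [0.09, 2.58], [-1.31, 4.45], [0.11, 2.69], [-2.54, 2.54]. Speed limits (rad/s): [2.39, 2.39, 3.01, 3.14, 3.14, 3.14].

### API

Orientations are given as a rotation vector (axis times angle).
In Python, from plant import r gives the robot as it stands.
- The arm moves only by the shell command python3 -m jog 'ROWS' [OPENING] [FORCE]. ROWS is JSON, one flat list of numbers, 6 for each row, row after row: the shift along the tool's x, y, z in m, then the turn, a rotation vector about the tool's x, y, z in degrees. A call has exactly 5 rows; each row is the pose to reach, as a shift and turn from the pose commanded when the call began, along the tool's axes at that moment; what a row does not reach only later rows make up. A row lasts 1/12 s, in which the tool goes at most 41.7 mm and 7.16 degrees, less where a joint would pass 70% of its speed; a pose out of reach is approached as far as the arm can. A call with a gripper value outside its range is refused whole. OPENING is the opening, from 0 (shut) to 1 (fully open), set as the call begins (- or left out, the last holds). The fingers move at their own pace and stop on an object; FORCE is the grip in N (left out, the last holds). Time passes only in rows, so rows that repeat a pose let the fingers close, or fill a call up. It gives the time, the measured TCP pose, the force, the opening and the grip force at its end, in the units of the state.
- r.read_state(): the state, without advancing time (a new reading comes with each control period).
- r.snapshot(name): name is "scene" or "side" or "wrist"; returns a dict with "pixels" (400x640x3 uint8, red, green, blue), "camera_matrix" (3x3 intrinsics, pixels), "dist_coeffs" ([k1, k2, p1, p2, k3] as OpenCV has them; the pictures are not rectified), "world_to_cam" (4x4, takes a point from world to camera coordinates). Camera axes: x right, y up, looking along -z (the intrinsics and any distortion apply to the point x, -y, -z); pixel columns grow to the right and rows downward; lengths in m; the calibration is good to about 2 mm. A picture is of the moment at which its call begins. There is no depth.
- r.sign_off(): hands the job in; it is judged then, once.
The state is a dict: "time_s": time; "joints": joint angles; "joint_vel": joint speeds; "tau": joint torques, N m; "tcp_pos": TCP position; "tcp_rot": TCP orientation; "force": force on the tool from outside, world axes, zero at the start; "torque": the same for the moment, N m; "finger_gap": finger opening in m; "gripper_force": force on a finger pad.
Only numpy, scipy, OpenCV 4.12 (cv2) and the standard library are available. Lean on these libraries where they do the work, as an engineer would, in place of code of your own. Each camera call takes 0.05 s, during which the arm holds its last target. There are 200 camera calls.

## Working session

There is one attempt and no reset: what is moved stays moved. The work goes in short steps, Python scripts to look and compute and a shell command to move; the robot and the scene stay as the last step left them, time stands still between calls to the robot, and variables do not carry over. Pictures are saved under pics/ and viewed, at most 10 in all, crops included, and the job is handed in when it is done.

```bash
mkdir -p pics; cat > h.py <<'E'
import numpy as np, cv2
from plant import r
from scipy.spatial.transform import Rotation as R
def snap(n,f=None):
    s=r.snapshot(n)
    if f: cv2.imwrite('pics/'+f,np.array(s['pixels'])[:,:,::-1])
    return s
def ray(s,uv):
    p=cv2.undistortPoints(np.array(uv,float).reshape(-1,1,2),np.array(s['camera_matrix']),np.array(s['dist_coeffs'])).reshape(-1,2)
    T=np.linalg.inv(np.array(s['world_to_cam']))
    d=np.c_[p[:,0],-p[:,1],-np.ones(len(p))]@T[:3,:3].T
    return T[:3,3],d
def onz(s,uv,z):
    o,d=ray(s,uv); return o+d*((z-o[2])/d[:,2])[:,None]
def proj(s,P):
    T=np.array(s['world_to_cam']); c=np.atleast_2d(P)@T[:3,:3].T+T[:3,3]
    c=c*[1,-1,-1]
    return cv2.projectPoints(c,np.zeros(3),np.zeros(3),np.array(s['camera_matrix']),np.array(s['dist_coeffs']))[0].reshape(-1,2)
E
python3 - <<'E'
from h import *
a=snap('scene','a.png');b=snap('side','b.png');c=snap('wrist','c.png')
for s in(a,b,c):
    print(np.linalg.inv(np.array(s['world_to_cam']))[:3].round(3))
print(r.read_state())
E
```

```text
[[-0.778 -0.449  0.44   0.946]
 [ 0.628 -0.578  0.521  0.428]
 [ 0.02   0.682  0.731  0.751]]
[[-0.994  0.044 -0.104  0.443]
 [-0.111 -0.541  0.834  0.839]
 [-0.02   0.84   0.542  0.667]]
[[ 0.245  0.921  0.303  0.23 ]
 [-0.969  0.233  0.075 -0.585]
 [-0.002 -0.312  0.95   0.374]]
{'time_s': 0.15, 'joints': array([-1.34201543e+00,  4.23654784e-01,  1.63051891e+00, -1.99836789e-05,
        1.08860321e+00, -1.89611459e-02]), 'joint_vel': array([-0.00119596, -0.00130336, -0.00320831,  0.00090302, -0.0004696 ,
        0.00249225]), 'tau': array([-6.21669988e-04, -5.57770014e+01, -2.82017916e+01, -2.14749826e-05,
        4.91222876e-03, -1.67295332e-05]), 'tcp_pos': array([ 0.1531941 , -0.60544215,  0.19112911]), 'tcp_rot': array([-3.11635243e+00, -3.88027034e-01,  2.22362668e-04]), 'force': array([-0.01038184,  0.53266062,  0.0914957 ]), 'torque': array([ 0.06451659,  0.01457105, -0.02990307]), 'gripper_force': 0.0, 'finger_gap': 0.08577415112344443}
```

View pics/a.png

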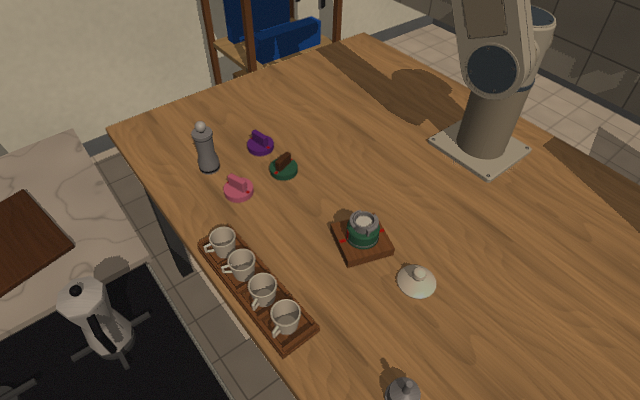

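View pics/b.png

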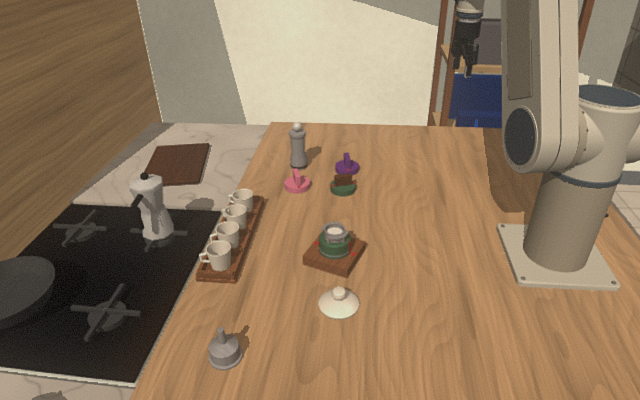

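Scene: the green lid is at about (284,167), the tin at (363,228) with red marks near (343,240) and (383,232), and the white lid at (417,281). Side: lid at (343,185), tin at (335,245). Next I measure these.

```bash
python3 - <<'E'
from h import *
a=snap('scene');b=snap('side')
out=[]
for n,s,boxes in(('scene',a,[(262,145,60,45),(325,195,75,75)]),('side',b,[(322,165,45,35),(300,215,70,65)])):
    im=np.array(s['pixels']); hsv=cv2.cvtColor(im,cv2.COLOR_RGB2HSV)
    for k,(x,y,w,h) in enumerate(boxes):
        sub=hsv[y:y+h,x:x+w]
        g=cv2.inRange(sub,(60,60,20),(95,255,255)); m=np.argwhere(g)
        c=m.mean(0)[::-1]+[x,y]; print(n,k,'green',len(m),c,m.min(0)[::-1]+[x,y],m.max(0)[::-1]+[x,y],onz(s,c,.012 if k==0 else .05)[0].round(4))
        rd=cv2.inRange(sub,(0,190,110),(6,255,255))|cv2.inRange(sub,(174,190,110),(180,255,255))
        nn,_,st,ce=cv2.connectedComponentsWithStats(rd)
        for i in range(1,nn):
            q=ce[i]+[x,y]; print('  red',st[i,4],q,onz(s,q,.05 if k==0 else .025)[0].round(4))
        out.append(cv2.resize(im[y:y+h,x:x+w],(380,290),interpolation=cv2.INTER_CUBIC))
cv2.imwrite('pics/d.png',np.vstack([np.hstack(out[:2]),np.hstack(out[2:])])[:,:,::-1])
E
```

```text
scene 0 green 307 [284.43648208 170.88925081] [270 160] [296 179] [ 0.5111 -0.2456  0.012 ]
  red 3 [268. 147.] [ 0.5143 -0.3127  0.05  ]
  red 1 [291. 159.] [ 0.4946 -0.2371  0.05  ]
  red 6 [275.83333333 172.16666667] [ 0.5529 -0.2202  0.05  ]
scene 1 green 381 [362.29396325 237.32283465] [347 222] [378 248] [0.5229 0.0615 0.05  ]
  red 12 [381.5 230. ] [0.4593 0.0598 0.025 ]
  red 21 [341.95238095 240.42857143] [0.549  0.0271 0.025 ]<stdin>:9: RuntimeWarning: Mean of empty slice.
  ret = um.true_divide(
Traceback (most recent call last):
ValueError: zero-size array to reduction operation minimum which has no identity
```

```bash
A='[0.03,-0.018,0,0,0,0, 0.06,-0.036,0,0,0,0, 0.09,-0.054,0,0,0,0, 0.12,-0.072,0,0,0,0, 0.147,-0.09,0,0,0,0]'
python3 -m jog '[0.03,-0.018,0,0,0,0, 0.06,-0.036,0,0,0,0, 0.09,-0.054,0,0,0,0, 0.12,-0.072,0,0,0,0, 0.147,-0.09,0,0,0,0]' 1
python3 -m jog '[0.03,-0.018,0,0,0,0, 0.06,-0.036,0,0,0,0, 0.09,-0.054,0,0,0,0, 0.12,-0.072,0,0,0,0, 0.147,-0.09,0,0,0,0]'
python3 -m jog '[0.03,-0.018,0,0,0,0, 0.06,-0.036,0,0,0,0, 0.09,-0.054,0,0,0,0, 0.12,-0.072,0,0,0,0, 0.147,-0.09,0,0,0,0]'
python3 - <<'E'
from h import *
s=snap('wrist','e.png'); print(r.read_state()['tcp_pos'],r.read_state()['tcp_rot'])
E
```

```text
time_s: 0.67
tcp_pos: [0.2748, -0.4812, 0.1917]
tcp_rot: [-3.117, -0.388, -0.0]
force: [1.0, -1.2, -0.5]
finger_gap: 0.0852
gripper_force: 0.0
time_s: 1.08
tcp_pos: [0.3954, -0.3579, 0.1918]
tcp_rot: [3.117, 0.388, 0.001]
force: [1.0, 0.5, 0.3]
finger_gap: 0.085
gripper_force: 0.0
time_s: 1.5
tcp_pos: [0.5159, -0.2345, 0.1918]
tcp_rot: [3.117, 0.389, 0.001]
force: [0.2, -0.4, 0.4]
finger_gap: 0.0852
gripper_force: 0.0
[ 0.51930141 -0.23107613  0.19195391] [-3.11601223 -0.39125462 -0.00465153]
```

View pics/e.png

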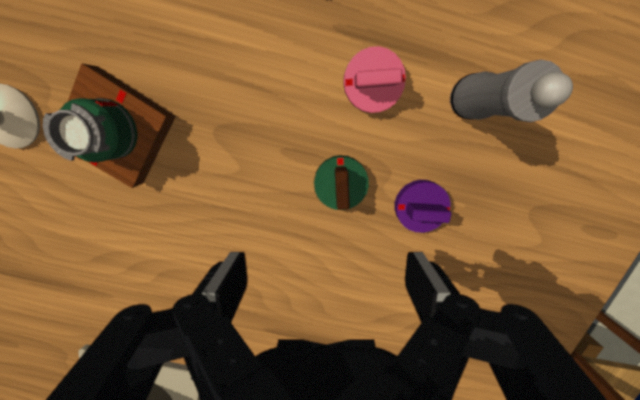

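Wrist view: green lid centred at about (341,182) with its bar nearly vertical in the image, red dash at (340,161). The tin's neck is at (70,130) and one red mark at (121,97).

```bash
cat > lid.py <<'E'
from h import *
s=snap('wrist'); im=np.array(s['pixels']); hsv=cv2.cvtColor(im,cv2.COLOR_RGB2HSV)
g=cv2.inRange(hsv,(60,60,20),(95,255,255)); g[:,:220]=0
cs=max(cv2.findContours(g,cv2.RETR_EXTERNAL,cv2.CHAIN_APPROX_NONE)[0],key=cv2.contourArea)
hull=cv2.convexHull(cs); e=cv2.fitEllipse(hull); print('ell',e,'ctr',onz(s,e[0],.014)[0])
m=np.zeros_like(g); cv2.fillPoly(m,[hull],255); 
br=cv2.inRange(hsv,(0,60,10),(20,255,110))&cv2.dilate(m,np.ones((15,15)))
rd=(cv2.inRange(hsv,(0,190,130),(6,255,255))|cv2.inRange(hsv,(174,190,130),(180,255,255)))&m
c=np.argwhere(rd).mean(0)[::-1]; print('red',c,onz(s,c,.05)[0])
p=np.argwhere(br)[:,::-1]; rc=cv2.minAreaRect(p.astype(np.float32)); print('bar',rc)
q=p.mean(0); print('barmean',q,onz(s,q,.045)[0])
C=onz(s,e[0],.014)[0]; D=onz(s,c,.045)[0]-C; print('dash dir',np.degrees(np.arctan2(D[1],D[0])),np.hypot(*D[:2]))
P=onz(s,cv2.boxPoints(rc),.05); 
for i in range(2):
    v=P[i+1]-P[i]; print(np.linalg.norm(v),np.degrees(np.arctan2(v[1],v[0])))
st=r.read_state(); M=R.from_rotvec(st['tcp_rot']).as_matrix(); print(M.round(3),st['tcp_pos'], 'tool delta',M.T@(C-st['tcp_pos']))
E
python3 lid.py
```

```text
ell ((338.599609375, 185.47264099121094), (43.156551361083984, 49.52596664428711), 4.648186683654785) ctr [ 0.50591646 -0.25141464  0.014     ]
red [nan nan] [nan nan nan]
bar ((331.4999694824219, 185.49998474121094), (54.99999237060547, 24.999996185302734), 90.0)
barmean [341.01324503 188.10596026] [ 0.51113234 -0.25171537  0.045     ]
dash dir nan nan
0.02944864342685039 -75.67094803528681
0.06921476525057121 -164.53317901755537
[[ 0.968  0.249  0.001]
 [ 0.249 -0.968  0.   ]
 [ 0.001 -0.    -1.   ]] [ 0.51743505 -0.23290607  0.1917888 ] tool delta [-0.01601916  0.01506973  0.17776499]lid.py:9: RuntimeWarning: Mean of empty slice.
  c=np.argwhere(rd).mean(0)[::-1]; print('red',c,onz(s,c,.05)[0])
  ret = um.true_divide(
```

```bash
python3 -m jog '[-0.003,0.003,0.02,0,0,0, -0.006,0.006,0.04,0,0,0, -0.012,0.012,0.06,0,0,0, -0.012,0.012,0.08,0,0,0, -0.012,0.012,0.08,0,0,0]'
sed -i 's/,(95,255,255)); g\[:,:220\]=0/,(95,255,255)); g[:,:240]=0; g[:,420:]=0/; s/(0,190,130),(6,/(0,190,120),(8,/; s/&m$/\&cv2.dilate(m,np.ones((25,25)))/; s/(0,60,10),(20,255,110)/(0,60,10),(20,255,90)/' lid.py
sed -i "2s/'wrist'/'wrist','f.png'/" lid.py; python3 lid.py
```

```text
time_s: 2.02
tcp_pos: [0.5028, -0.2499, 0.1082]
tcp_rot: [-3.114, -0.386, 0.009]
force: [-0.6, 1.2, -0.7]
finger_gap: 0.0853
gripper_force: 0.0
ell ((347.4307556152344, 185.50860595703125), (41.506103515625, 61.63315200805664), 173.7387237548828) ctr [ 0.51164065 -0.26961329  0.014     ]
red [332.65217391 158.95652174] [ 0.54068778 -0.2455374   0.05      ]
bar ((352.66156005859375, 185.2923126220703), (73.18048858642578, 38.69883346557617), 82.87498474121094)
barmean [342.68181818 194.06734007] [ 0.51039654 -0.26314336  0.045     ]
dash dir 40.107493746516816 0.0368814102290549
0.033339836847702586 -68.66124188911313
0.06855042648284607 -156.02248013594968
[[ 0.97   0.245 -0.004]
 [ 0.245 -0.97   0.002]
 [-0.004 -0.003 -1.   ]] [ 0.50391877 -0.25024343  0.11001641] tool delta [0.00308731 0.0209567  0.09594402]
```

View pics/f.png

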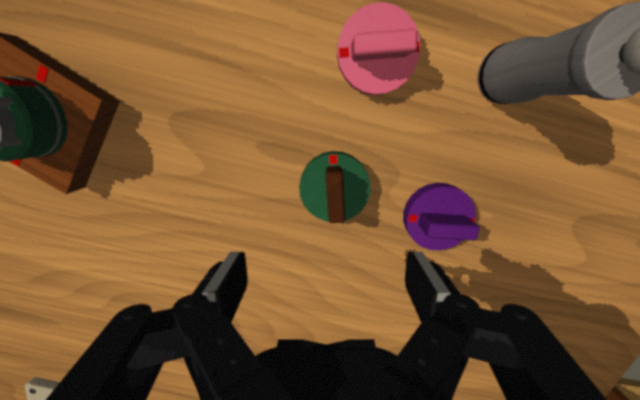

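The lid disc spans x 299–369 and y 151–222, so its centre is about (334.5,186.5). The dash is at (333,159) and the far end of the bar at (336,221). I'll use these pixels.

```bash
python3 - <<'E'
from h import *
s=snap('wrist'); st=r.read_state(); M=R.from_rotvec(st['tcp_rot']).as_matrix()
print(st['tcp_pos'])
im=np.array(s['pixels']); print(im[186,295:375:3].tolist())
C=onz(s,(334.5,186.5),.014)[0]; print('C',C,'tool',M.T@(C-st['tcp_pos']))
P=onz(s,[(334,168),(336,220)],.05); print(P,M.T@(P.mean(0)-st['tcp_pos'])); v=P[0]-P[1]; print(np.linalg.norm(v),np.degrees(np.arctan2(v[1],v[0])),np.degrees(np.arctan2(M[1,0],M[0,0])))
E
```

```text
[ 0.50522124 -0.25070042  0.11145359]
[[173, 122, 68], [118, 103, 57], [39, 81, 52], [36, 81, 50], [37, 80, 49], [38, 81, 51], [39, 82, 54], [39, 82, 52], [37, 84, 51], [38, 82, 50], [51, 59, 35], [70, 36, 15], [72, 39, 19], [66, 30, 9], [66, 33, 15], [56, 31, 17], [23, 38, 25], [21, 48, 32], [24, 50, 32], [23, 48, 31], [23, 50, 33], [20, 47, 28], [24, 49, 31], [22, 48, 30], [32, 68, 40], [93, 71, 40], [100, 69, 36]]
C [ 0.5081841  -0.25752117  0.014     ] tool [0.00133447 0.00744766 0.0974436 ]
[[ 0.53411971 -0.24926035  0.05      ]
 [ 0.48624734 -0.26376255  0.05      ]] [0.00347174 0.00691771 0.06144126]
0.050020769201207356 16.85337846900883 14.168020260706747
```

```bash
python3 -m jog '[0.002,0.007,0.015,0,0,-2.7, 0.002,0.007,0.035,0,0,-2.7, 0.002,0.007,0.055,0,0,-2.7, 0.002,0.007,0.065,0,0,-2.7, 0.002,0.007,0.072,0,0,-2.7]' 0.7
python3 -m jog '[0,0,0.007,0,0,0, 0,0,0.014,0,0,0, 0,0,0.014,0,0,0, 0,0,0.014,0,0,0, 0,0,0.014,0,0,0]' 0.7
python3 -m jog '[0,0,0,0,0,0, 0,0,0,0,0,0, 0,0,0,0,0,0, 0,0,0,0,0,0, 0,0,0,0,0,0]' 0 50
python3 -m jog '[0,0,0,0,0,0, 0,0,0,0,0,0, 0,0,0,0,0,0, 0,0,0,0,0,0, 0,0,0,0,0,0]' 0 50
```

```text
time_s: 2.53
tcp_pos: [0.5098, -0.257, 0.0398]
tcp_rot: [3.107, 0.462, 0.0]
force: [0.5, 0.0, 0.8]
finger_gap: 0.0597
gripper_force: 0.0
time_s: 2.95
tcp_pos: [0.51, -0.2571, 0.0263]
tcp_rot: [3.107, 0.462, 0.001]
force: [0.2, -0.7, 0.7]
finger_gap: 0.0597
gripper_force: 0.0
time_s: 3.37
tcp_pos: [0.5097, -0.2569, 0.0259]
tcp_rot: [3.107, 0.462, 0.0]
force: [0.1, -0.4, -0.6]
finger_gap: 0.001
gripper_force: 0.0
time_s: 3.78
tcp_pos: [0.5096, -0.2568, 0.0257]
tcp_rot: [-3.107, -0.462, 0.0]
force: [0.3, -1.1, 0.1]
finger_gap: 0.0001
gripper_force: 0.0
```

```bash
python3 - <<'E'
from h import *
print(r.pinch_z)
a=snap('wrist');b=snap('scene');w=np.array(a['pixels'])[100:400,160:480];c=cv2.resize(np.array(b['pixels'])[110:220,220:340],(327,300),interpolation=2)
cv2.imwrite('pics/g.png',np.hstack([w,c])[:,:,::-1])
E
```

```text
0.0187
```

View pics/g.png

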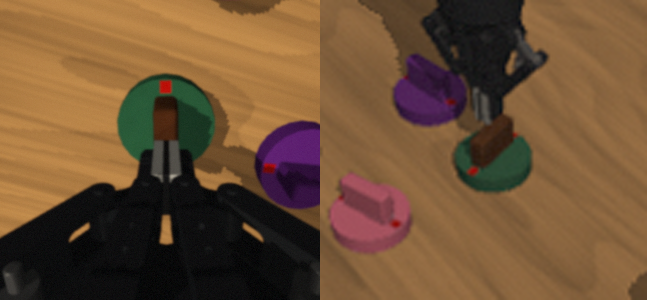

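The fingers closed short of the bar end. In the wrist crop their tips are at full-image (327,242), while the bar runs from row 197 to about 240. I'll check the calibration by projecting the TCP.

```bash
python3 - <<'E'
from h import *
s=snap('wrist');a=snap('scene');b=snap('side');p=r.read_state()['tcp_pos']
for n,x in(('w',s),('sc',a),('sd',b)): print(n,proj(x,p),proj(x,np.array([.508,-.2575,.018])))
T=np.linalg.inv(np.array(s['world_to_cam'])); print(T[:3,3]-p)
im=np.array(s['pixels']);hsv=cv2.cvtColor(im,cv2.COLOR_RGB2HSV)
g=cv2.inRange(hsv,(60,60,20),(95,255,255));g[:,:260]=0;g[:,420:]=0;m=np.argwhere(g);print(m.min(0),m.max(0))
# lid outline in scene/side
for n,x,(u,v,w,h) in(('sc',a,(255,140,60,50)),('sd',b,(322,160,45,38))):
    q=np.array(x['pixels'])[v:v+h,u:u+w].astype(int); k=(q[:,:,1]>q[:,:,0]+8)
    m=np.argwhere(k);print(n,len(m),m.min(0)[::-1]+[u,v],m.max(0)[::-1]+[u,v])
out=[cv2.resize(np.array(x['pixels'])[v:v+h,u:u+w],(390,300),interpolation=2) for x,(u,v,w,h) in((a,(255,130,65,50)),(b,(317,155,52,40)))]
cv2.imwrite('pics/i.png',np.hstack(out)[:,:,::-1])
E
```

```text
w [[326.80354822 225.84856939]] [[326.98898003 223.79802004]]
sc [[282.17746239 164.43430096]] [[282.67878908 166.25639984]]
sd [[341.89356331 182.41886014]] [[342.436018   184.65044176]]
[0.07610638 0.02379896 0.18252732]
[175 279] [337 393]
sc 325 [270 159] [296 179]
sd 182 [331 181] [354 195]
```

View pics/i.png

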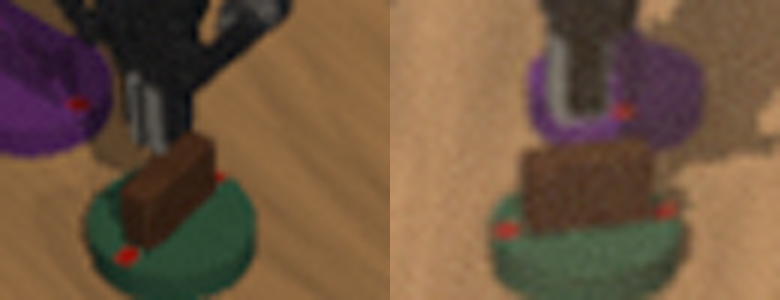

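Scene: tips at about (281.7,155). Side: about (343.6,171.7). Both sit roughly 10 px above the projected TCP, so the fingertips look higher than reported. I'll triangulate them.

```bash
python3 - <<'E'
from h import *
S=[(snap('wrist'),(327,242)),(snap('scene'),(281.7,155)),(snap('side'),(343.6,171.7))]
def tri(S):
    A=np.zeros((3,3));b=np.zeros(3)
    for s,uv in S:
        o,d=ray(s,uv);d=d[0]/np.linalg.norm(d[0]);Q=np.eye(3)-np.outer(d,d);A+=Q;b+=Q@o
    return np.linalg.solve(A,b)
print(tri(S),tri(S[1:]),r.read_state()['tcp_pos'])
st=r.read_state(); print(st['joints'],st['force'])
for s,uv in S: print(proj(s,tri(S)))
for z in(.03,.045,.06,.07): print(z,[proj(s,np.array([.5096,-.2568,z])).round(1).tolist() for s,_ in S])
E
```

```text
[ 0.50871505 -0.25731125  0.05770883] [ 0.50644453 -0.26031802  0.05672906] [ 0.50958711 -0.25685804  0.02571525]
[-4.87731880e-01  5.82875278e-01  1.84084253e+00 -1.52533993e-05
  7.17857552e-01  7.88143792e-01] [0.80990593 0.56621721 0.41358974]
[[327.27216895 248.42889966]]
[[281.72599401 154.81229749]]
[[342.3191504  172.54444981]]
0.03 [[[326.8, 228.3]], [[282.1, 163.2]], [[341.9, 181.1]]]
0.045 [[[326.8, 237.7]], [[281.8, 158.8]], [[342.0, 176.5]]]
0.06 [[[326.9, 248.8]], [[281.5, 154.4]], [[342.0, 171.9]]]
0.07 [[[327.0, 257.3]], [[281.3, 151.3]], [[342.0, 168.8]]]
```

```bash
python3 -m jog '[0,0,0,0,0,0, 0,0,0,0,0,0, 0,0,0,0,0,0, 0,0,0,0,0,0, 0,0,0.005,0,0,0]' 0.6 50
python3 -m jog '[0,0,0.005,0,0,0, 0,0,0.010,0,0,0, 0,0,0.015,0,0,0, 0,0,0.02,0,0,0, 0,0,0.021,0,0,0]'
python3 -m jog '[0,0,0.002,0,0,0, 0,0,0.004,0,0,0, 0,0,0.006,0,0,0, 0,0,0.006,0,0,0, 0,0,0.006,0,0,0]'
python3 -m jog '[0,0,0,0,0,0, 0,0,0,0,0,0, 0,0,0,0,0,0, 0,0,0,0,0,0, 0,0,0,0,0,0]' 0 50
python3 -m jog '[0,0,0,0,0,0, 0,0,0,0,0,0, 0,0,0,0,0,0, 0,0,0,0,0,0, 0,0,0,0,0,0]' 0 50
python3 - <<'E'
from h import *
a=snap('wrist');b=snap('scene');w=np.array(a['pixels'])[100:400,160:480];c=cv2.resize(np.array(b['pixels'])[110:220,220:340],(327,300),interpolation=2)
cv2.imwrite('pics/j.png',np.hstack([w,c])[:,:,::-1])
E
```

```text
time_s: 4.6
tcp_pos: [0.5102, -0.2572, 0.0213]
tcp_rot: [3.107, 0.461, 0.002]
force: [0.9, 0.0, 0.7]
finger_gap: 0.0514
gripper_force: 0.0
time_s: 5.02
tcp_pos: [0.5089, -0.2565, -0.0015]
tcp_rot: [-3.107, -0.461, 0.002]
force: [0.3, 1.3, 0.2]
finger_gap: 0.0513
gripper_force: 0.0
time_s: 5.43
tcp_pos: [0.5096, -0.2569, -0.0063]
tcp_rot: [-3.107, -0.462, 0.0]
force: [0.3, -0.2, 0.6]
finger_gap: 0.0512
gripper_force: 0.0
time_s: 5.85
tcp_pos: [0.5099, -0.257, -0.0059]
tcp_rot: [3.107, 0.462, 0.001]
force: [-1.0, -0.1, 2.5]
finger_gap: 0.0145
gripper_force: 49.6
time_s: 6.27
tcp_pos: [0.5099, -0.257, -0.006]
tcp_rot: [3.107, 0.461, 0.001]
force: [-0.3, 0.3, 5.9]
finger_gap: 0.0148
gripper_force: 49.8
```

View pics/j.png

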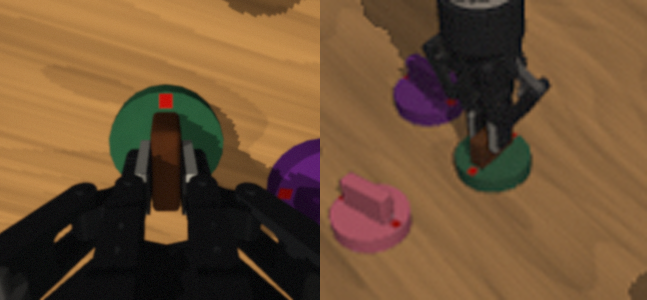

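```bash
python3 -m jog '[0,0,-0.01,0,0,0, 0,0,-0.03,0,0,0, 0,0,-0.06,0,0,0, 0,0,-0.09,0,0,0, 0,0,-0.12,0,0,0]' 0 80
python3 -m jog '[0.004,-0.015,-0.015,0,0,0, 0.012,-0.045,-0.03,0,0,0, 0.02,-0.08,-0.03,0,0,0, 0.03,-0.11,-0.03,0,0,0, 0.038,-0.14,-0.03,0,0,0]'
python3 -m jog '[0.004,-0.015,0,0,0,0, 0.009,-0.031,0,0,0,0, 0.009,-0.031,0,0,0,0, 0.009,-0.031,0,0,0,0, 0.009,-0.031,0,0,0,0]'
python3 - <<'E'
from h import *
s=snap('wrist','k.png'); print(r.read_state()['tcp_pos'])
hsv=cv2.cvtColor(np.array(s['pixels']),cv2.COLOR_RGB2HSV)
rd=cv2.inRange(hsv,(0,190,110),(8,255,255))|cv2.inRange(hsv,(174,190,110),(180,255,255))
n,_,st,ce=cv2.connectedComponentsWithStats(rd)
for i in range(1,n):
    if st[i,4]>8: print(st[i],ce[i],onz(s,ce[i],.025)[0])
E
```

```text
time_s: 6.78
tcp_pos: [0.5087, -0.2564, 0.1147]
tcp_rot: [-3.106, -0.461, 0.002]
force: [1.0, 0.1, -1.5]
finger_gap: 0.0144
gripper_force: 78.1
time_s: 7.2
tcp_pos: [0.5048, -0.1104, 0.1443]
tcp_rot: [-3.108, -0.461, -0.0]
force: [-0.3, 0.8, -0.2]
finger_gap: 0.0138
gripper_force: 78.2
time_s: 7.62
tcp_pos: [0.5048, -0.08, 0.1438]
tcp_rot: [3.107, 0.462, -0.0]
force: [0.1, 0.1, -1.0]
finger_gap: 0.014
gripper_force: 78.3
[ 0.50482096 -0.08026742  0.14375379]
[232 107  15  17 143] [239.0979021  115.21678322] [0.5487801  0.02908647 0.025     ]
[493 111   8   7  52] [496.36538462 114.01923077] [ 0.62929721 -0.22925428  0.025     ]
[193 188   5   3  11] [195. 189.] [0.45497313 0.06148574 0.025     ]
[319 193  14  15 191] [325.51832461 200.42931937] [ 0.48512217 -0.08485695  0.025     ]
[522 246   7   5  26] [525.11538462 248.15384615] [ 0.49741363 -0.33930784  0.025     ]
```

View pics/k.png

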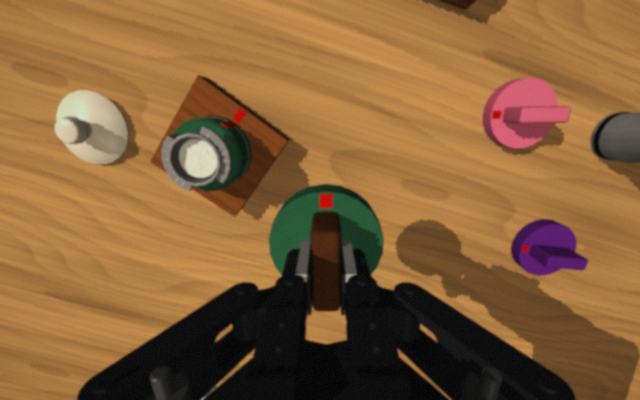

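The lid is held level. The tin's holder corners are at (200,76), (289,141), (238,215) and (152,160), its neck opening is at (200,158), and its red mark at (239,115).

```bash
python3 - <<'E'
from h import *
s=snap('wrist');a=snap('scene');im=np.array(s['pixels'])
Q=onz(s,[(200,76),(289,141),(238,215),(152,160)],.025)
print('corners',Q.round(4),Q.mean(0))
for i in range(4):
    v=Q[(i+1)%4]-Q[i];print(np.hypot(*v[:2]),np.degrees(np.arctan2(v[1],v[0])))
d1=Q[2]-Q[0];d2=Q[3]-Q[1];t=np.linalg.solve(np.c_[d1[:2],-d2[:2]],(Q[1]-Q[0])[:2]);print('diag',Q[0]+t[0]*d1)
hsv=cv2.cvtColor(im,cv2.COLOR_RGB2HSV)
g=cv2.inRange(hsv,(0,0,60),(180,70,255));g[:110]=0;g[200:]=0;g[:,:145]=0;g[:,260:]=0
c=max(cv2.findContours(g,cv2.RETR_EXTERNAL,2)[0],key=cv2.contourArea);h=cv2.convexHull(c)
e=cv2.fitEllipse(h);print('neck',e,onz(s,e[0],.08)[0], 'hole',onz(s,(200,158),.082)[0])
st=r.read_state();M=R.from_rotvec(st['tcp_rot']).as_matrix()
print('lid axis chk',np.degrees(np.arctan2(M[1,0],M[0,0])))
# lid disc centre at lid flat top z = tcp+.024
print('lid dash',onz(s,(325.5,200.4),st['tcp_pos'][2]+.024),'disc ctr?',onz(s,[(270,240),(383,240)],st['tcp_pos'][2]+.024))
E
```

```text
corners [[ 0.5751  0.0746  0.025 ]
 [ 0.5382 -0.0281  0.025 ]
 [ 0.4382  0.0078  0.025 ]
 [ 0.4746  0.1125  0.025 ]] [0.50651057 0.04171734 0.025     ]
0.10916938126841652 -109.79780510525359
0.10620485336623926 160.24038115862155
0.11087012845511408 70.8633971213144
0.10749650648835972 -20.66267613645395
diag [0.50678539 0.0412679  0.025     ]
neck ((195.7689208984375, 157.83676147460938), (63.538700103759766, 73.29804229736328), 130.59988403320312) [0.50742087 0.04344855 0.08      ] hole [0.50896524 0.03895629 0.082     ]
lid axis chk 16.833986221689138
lid dash [[ 0.5305497  -0.071537    0.16769117]] disc ctr? [[ 0.49494796 -0.04547577  0.16769117]
 [ 0.51578248 -0.11417481  0.16769117]]
```

```bash
python3 -m jog '[0.006,-0.018,0,0,0,6, 0.012,-0.036,0,0,0,12, 0.018,-0.056,0,0,0,18, 0.025,-0.076,0,0,0,24, 0.031,-0.096,0,0,0,30]'
python3 -m jog '[-0.003,-0.022,0,0,0,6, -0.003,-0.022,0,0,0,7, -0.003,-0.022,0.01,0,0,7, -0.003,-0.022,0.03,0,0,7, -0.003,-0.022,0.04,0,0,7]'
python3 - <<'E'
from h import *
s=snap('wrist');a=snap('scene');b=snap('side'); st=r.read_state();M=R.from_rotvec(st['tcp_rot']).as_matrix()
print(st['tcp_pos'],np.degrees(np.arctan2(M[1,0],M[0,0])),'tool to tin',M.T@(np.array([.507,.042,.072])-st['tcp_pos']))
o=[np.array(s['pixels'])[60:360,170:470]]+[cv2.resize(np.array(x['pixels'])[v:v+h,u:u+w],(250,300),interpolation=2) for x,(u,v,w,h) in((a,(320,180,85,100)),(b,(295,185,75,95)))]
cv2.imwrite('pics/l.png',np.hstack(o)[:,:,::-1])
E
```

```text
time_s: 8.18
tcp_pos: [0.5068, 0.0214, 0.1437]
tcp_rot: [3.12, -0.369, 0.0]
force: [0.5, -0.3, -0.2]
finger_gap: 0.0142
gripper_force: 78.4
time_s: 8.6
tcp_pos: [0.5077, 0.0423, 0.1018]
tcp_rot: [3.093, -0.547, -0.003]
force: [-0.2, -0.0, -0.5]
finger_gap: 0.0139
gripper_force: 78.4
[0.50767435 0.04245878 0.10256632] -20.119787126240084 tool to tin [-0.00039414  0.00062358  0.0305683 ]
```

View pics/l.png

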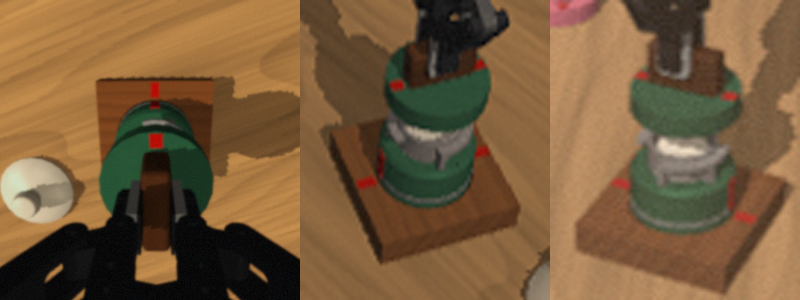

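The lid dash at (155,140) in the wrist crop lines up with the holder mark at (155,90), so the lid is centred and aligned. Lowering it until it touches.

```bash
python3 -m jog '[0,0,0.006,0,0,0, 0,0,0.012,0,0,0, 0,0,0.018,0,0,0, 0,0,0.022,0,0,0, 0,0,0.024,0,0,0]'
python3 -m jog '[0,0,0.001,0,0,0, 0,0,0.002,0,0,0, 0,0,0.003,0,0,0, 0,0,0.004,0,0,0, 0,0,0.004,0,0,0]'
python3 -m jog '[0,0,0.001,0,0,0, 0,0,0.002,0,0,0, 0,0,0.002,0,0,0, 0,0,0.002,0,0,0, 0,0,0.002,0,0,0]'
```

```text
time_s: 9.17
tcp_pos: [0.5083, 0.0434, 0.0791]
tcp_rot: [3.093, -0.548, -0.001]
force: [0.7, 0.6, -1.3]
finger_gap: 0.0143
gripper_force: 78.4
time_s: 9.58
tcp_pos: [0.5087, 0.0434, 0.0757]
tcp_rot: [-3.093, 0.548, -0.0]
force: [0.0, -0.1, 0.3]
finger_gap: 0.0138
gripper_force: 78.4
time_s: 10.0
tcp_pos: [0.5087, 0.0434, 0.0737]
tcp_rot: [-3.093, 0.548, -0.0]
force: [0.3, 0.1, -1.1]
finger_gap: 0.0142
gripper_force: 78.4
```

```bash
python3 -m jog '[-0.001,0.0015,0,0,0,0, -0.001,0.0015,0.001,0,0,0, -0.001,0.0015,0.002,0,0,0, -0.001,0.0015,0.002,0,0,0, -0.001,0.0015,0.002,0,0,0]'
python3 -m jog '[0,0,0.001,0,0,0, 0,0,0.0015,0,0,0, 0,0,0.0015,0,0,0, 0,0,0.0015,0,0,0, 0,0,0.0015,0,0,0]'
```

```text
time_s: 10.42
tcp_pos: [0.5071, 0.0423, 0.0721]
tcp_rot: [3.093, -0.548, -0.0]
force: [-1.7, -0.6, 4.7]
finger_gap: 0.014
gripper_force: 79.3
time_s: 10.83
tcp_pos: [0.5072, 0.0423, 0.072]
tcp_rot: [-3.093, 0.548, -0.0]
force: [-8.5, -0.1, 22.1]
finger_gap: 0.0137
gripper_force: 81.7
```

```bash
python3 -m jog '[0,0,-0.001,0,0,0, 0,0,-0.001,0,0,0, 0,0,-0.001,0,0,0, 0,0,-0.001,0,0,0, 0,0,-0.001,0,0,0]'
python3 -m jog '[0,0,0,0,0,-5, 0,0,0,0,0,-10, 0,0,0,0,0,-15, 0,0,0,0,0,-20, 0,0,0,0,0,-25]'
python3 -m jog '[0,0,0,0,0,-5, 0,0,0,0,0,-10, 0,0,0,0,0,-15, 0,0,0,0,0,-20, 0,0,0,0,0,-25]'
python3 - <<'E'
from h import *
st=r.read_state();M=R.from_rotvec(st['tcp_rot']).as_matrix();print(np.degrees(np.arctan2(M[1,0],M[0,0])),st['torque'])
E
python3 -m jog '[0,0,0.002,0,0,0, 0,0,0.004,0,0,0, 0,0,0.006,0,0,0, 0,0,0.007,0,0,0, 0,0,0.007,0,0,0]'
```

```text
time_s: 11.25
tcp_pos: [0.5074, 0.0423, 0.0721]
tcp_rot: [-3.093, 0.548, -0.001]
force: [-3.8, 0.2, 12.5]
finger_gap: 0.0143
gripper_force: 80.2
time_s: 11.67
tcp_pos: [0.5085, 0.0424, 0.0721]
tcp_rot: [-3.138, -0.14, -0.004]
force: [-0.4, -0.5, 7.1]
finger_gap: 0.0141
gripper_force: 79.4
time_s: 12.08
tcp_pos: [0.5091, 0.0425, 0.0719]
tcp_rot: [3.033, 0.816, 0.006]
force: [2.0, 1.4, 2.6]
finger_gap: 0.014
gripper_force: 79.0
30.114151991929887 [ 0.32083421 -0.45611276 -0.06500253]
time_s: 12.5
tcp_pos: [0.5078, 0.0431, 0.064]
tcp_rot: [-3.035, -0.808, -0.002]
force: [0.5, 4.8, 0.5]
finger_gap: 0.014
gripper_force: 79.5
```

```bash
python3 -m jog '[0,0,0.001,0,0,0, 0,0,0.002,0,0,0, 0,0,0.003,0,0,0, 0,0,0.003,0,0,0, 0,0,0.003,0,0,0]'
```

```text
time_s: 12.92
tcp_pos: [0.508, 0.0433, 0.0621]
tcp_rot: [-3.035, -0.808, -0.003]
force: [-1.7, 6.3, 13.8]
finger_gap: 0.0142
gripper_force: 81.3
```

```bash
python3 -m jog '[0,0.001,-0.0015,0,0,0, 0,0.001,-0.0015,0,0,0, 0,0.001,-0.0015,0,0,5, 0,0.001,-0.0015,0,0,10, 0,0.001,-0.0015,0,0,15]'
python3 -m jog '[0,0,0,0,0,5, 0,0,0,0,0,10, 0,0,0,0,0,15, 0,0,0,0,0,20, 0,0,0,0,0,25]'
python3 -m jog '[0,0,0,0,0,3, 0,0,0,0,0,6, 0,0,0,0,0,9, 0,0,0,0,0,10, 0,0,0,0,0,10]'
python3 - <<'E'
from h import *
st=r.read_state();M=R.from_rotvec(st['tcp_rot']).as_matrix();print(np.degrees(np.arctan2(M[1,0],M[0,0])),st['torque'],st['force'])
E
```

```text
time_s: 13.33
tcp_pos: [0.507, 0.0427, 0.0623]
tcp_rot: [-3.115, -0.399, 0.002]
force: [-1.7, 7.8, 1.8]
finger_gap: 0.0139
gripper_force: 79.7
time_s: 13.75
tcp_pos: [0.5072, 0.0416, 0.0622]
tcp_rot: [3.128, -0.284, -0.001]
force: [0.4, 0.8, 0.3]
finger_gap: 0.0139
gripper_force: 79.6
time_s: 14.17
tcp_pos: [0.5078, 0.0418, 0.0624]
tcp_rot: [-3.093, 0.549, 0.0]
force: [1.6, 4.1, -2.2]
finger_gap: 0.014
gripper_force: 79.2
-20.11758437554169 [ 0.84767518 -0.31018351  0.13970274] [ 1.55109571  4.08124443 -2.24748068]
```

```bash
python3 -m jog '[0,0,0,0,0,1, 0,0,0,0,0,2, 0,0,0,0,0,3, 0,0,0,0,0,4, 0,0,0,0,0,4]'
python3 - <<'E'
from h import *
st=r.read_state();M=R.from_rotvec(st['tcp_rot']).as_matrix();print(np.degrees(np.arctan2(M[1,0],M[0,0])),st['torque'],st['force'])
E
python3 -m jog '[0,0,0,0,0,0, 0,0,0,0,0,0, 0,0,0,0,0,0, 0,0,0,0,0,0, 0,0,0,0,0,0]' 0.5
python3 -m jog '[0,0,-0.01,0,0,0, 0,0,-0.03,0,0,0, 0,0,-0.06,0,0,0, 0,0,-0.09,0,0,0, 0,0,-0.12,0,0,0]'
python3 - <<'E'
from h import *
a=snap('scene');b=snap('side');s=snap('wrist')
o=[np.array(s['pixels'])[60:360,170:470]]+[cv2.resize(np.array(x['pixels'])[v:v+h,u:u+w],(250,300),interpolation=2) for x,(u,v,w,h) in((a,(320,180,85,100)),(b,(295,185,75,95)))]
cv2.imwrite('pics/m.png',np.hstack(o)[:,:,::-1])
E
```

```text
time_s: 14.58
tcp_pos: [0.5086, 0.0424, 0.0625]
tcp_rot: [-3.071, 0.655, -0.002]
force: [3.7, 7.5, -5.4]
finger_gap: 0.0139
gripper_force: 79.1
-24.07549143767726 [ 1.69373686 -0.69773033  0.48508872] [ 3.6890597   7.47012146 -5.37067751]
time_s: 15.0
tcp_pos: [0.5075, 0.0412, 0.0627]
tcp_rot: [3.072, -0.656, -0.0]
force: [-0.0, -0.1, 0.0]
finger_gap: 0.0426
gripper_force: 0.0
time_s: 15.42
tcp_pos: [0.5073, 0.0413, 0.1846]
tcp_rot: [3.072, -0.656, -0.0]
force: [0.4, 0.4, -0.6]
finger_gap: 0.0428
gripper_force: 0.0
```

View pics/m.png

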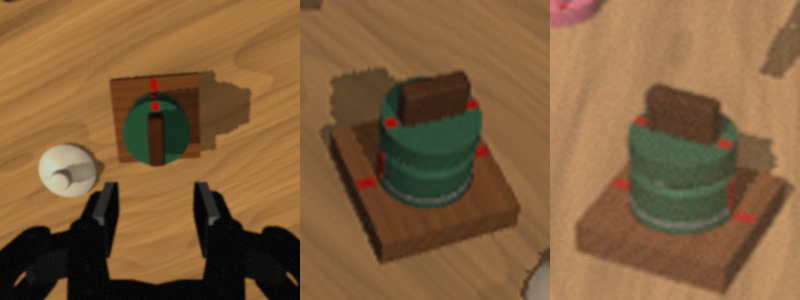

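The lid is down on the rim and level. Its dash at (156,105) lines up with the holder mark at (155,85), the gripper is clear, and the white lid hasn't moved.

```bash
python3 -c "
from plant import r
print(r.sign_off())"
```

```text
the job is handed in; nothing more can be done
None
```

The green lid is on the tin, tightened to the stop with its handle along the red marks and released; the white sugar-pot lid was not touched, and the job was handed in at about 15.6 s (no verdict was returned).

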